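Clamp a laminated block with a ratchet knob and lock it

TASK

Take the dark laminated block out of the grey rack and stand it on the bed of the blue clamp, between the jaws and lined up with them; it fits the rack one way and the clamp another, so set it down on the table in between and take it again by its ends. Then work the clamp's ratchet knob back and forth (clockwise drives the jaw, anticlockwise spins free) until the orange sprung pad is pushed in at least half way against the block, turn the knob back to the yellow mark and pull it fully up to lock it. Leave the spare block and everything else where they are.

Things in the scene. Friction and masses are not known exactly. Their poses are not given: they have to be found in the camera images.
- clamp: Fixed ratchet bench clamp, 225 mm long along its y; origin on the table under its middle, z up. From -y to +y: dark fixed jaw (inner face y=-82, top z=60), nest, orange sprung pad on the moving jaw (face y=-38 when open), blue knob housing (70 x 70 x 50 high, y 30 to 100). Bed top z=20. Jaws, pad and bed are 46 wide in x, so a block 60 long overhangs 7 at each end. Top of knob z=106.
- nest (a point): Where the block's centre belongs before clamping: midway between the open jaws (44 mm apart), 40 mm above the table, 20 above the bed (clamp x=0, y=-60). Axes as the clamp. Clamping then pushes the block up to 7 mm in -y against the fixed jaw.
- block_center (a point): Centre of the dark block (walnut, one pale stripe along its length): 60 mm long (its x) x 30 wide (y) x 40 high (z), 50 g. In the rack it stands upright with a cheek 4 mm from each end, so only its sides (30 apart) can be gripped; in the clamp its sides face the jaws, its length lies along the clamp's x, and it can be held only by its ends, which stand clear of the bed.
- rack: Fixed grey rack, 96 (x) x 140 (y) mm, floor 8 thick, origin on the table under its middle. Two bays at y=-36 and y=+36, each with two cheeks 52 high at x=-41 and +41 (14 thick, 34 wide in y), open on both y sides. The dark block is in one bay, the pale spare in the other, both standing on the floor with their length along the rack's x.
- spare_center (a point): Centre of the pale spare block, the same size as the dark one, in the other bay of the rack: leave alone.
- knob_grip (a point): On the knob's upright axis (clamp x=0, y=65) at the height to grip, 92 mm above the table (102 when pulled). The black knob is a bar 52 long, 16 thick, flat sides from z=70 to z=106, a white line on the end of its top above the white pointer. A steel gate ring lies below it: outer radius 35, top z=65. This point's -x axis runs along the bar towards the pointer.
- knob (a joint): Knob angle, rad, positive clockwise from above, between stops at -0.3 and 1.2; 0 is the yellow mark on the housing, pointer along the clamp's -x. Clockwise drives the jaw closed, 8 mm per rad (0.12 to 0.2 N m); anticlockwise spins free, the jaw stays. 24 teeth: up to 0.27 rad of a stroke is lost before it grips. The knob can be pulled up only within about 0.1 of 0.
- knob_pull (a joint): How far the knob is pulled up, m: 0 down, 0.010 fully up; takes about 4 N and stays where it is left. Up, it is locked against turning.
- jaw (a joint): Travel of the moving jaw towards the fixed jaw, m: 0 open, at most 0.022. The pad meets the 30 wide block at the fixed jaw at about 0.014; it holds by friction.
- pad (a joint): How far the orange sprung pad is pushed into its jaw, m: 0 free, 0.005 fully in (1.2 N per mm). Half way in is 0.0025.
- glue_a: Grey glue bottle, green spout, 64 across, 195 high; origin centre of its underside. Leave alone.
- glue_b: As glue_a.
- jar: Jar with yellow cap, 60 across, 75 high; origin centre of its underside. Leave alone.
- sander: Dark sanding block 100 x 70 x 28 high; origin centre of its underside. Leave alone.
- hammer: Hammer lying along its x, about 300 long and under 50 high. Leave alone.
- offcut: Brown wooden offcut 55 x 34 x 22 high, lying somewhere in the middle of the table between clamp and rack; origin centre of its underside. Leave alone.

How it is judged:
By the outcome, as a careful person would: the job done as asked, in the order asked, and still so for the second after the job is handed in, with the robot touching nothing.
It also fails if it takes over 72 s, if anything falls off the work surface, if the arm or the gripper's body presses on something with over 40 N, if the wrist force passes 120 N, or if a joint passes its speed limit or range.

ROBOT

A 6-joint arm with a two-finger parallel gripper is mounted at the origin on the work surface. World frame = base frame: x ahead of the robot, y to its left, z up, the work surface at z = 0. Lengths are in mm, angles in rad, forces in N, time in s.
With the tool pointing down it reaches from about 250 to 775 mm from the base axis. Payload 4 kg.
Tool frame: the origin (TCP) lies at the very end of the fingers, on their centre line; the grasp point (between the pads) lies 19 mm behind it; z points along the fingers, y is the line along which they close (so a half turn about z gives the same grasp; the last joint's range is limited). The gripper opens to 94 mm and grips with 3 to 60 N. Pads are 16 mm wide; open, the fingers measure 119 mm over their backs; the gripper's body (75 mm by 177 mm) begins 78 mm behind the grasp point.
Start: joints at [1.039, 0.087, 1.371, -0, 1.684, -0.103], TCP at [228.692, 500.222, 185.506] pointing down, gripper open.
Joint ranges: [-3.1, 3.1], [-0.76, 2.03], [0.27, 2.55], [-1.08, 4.22], [0.17, 2.65], [-2.57, 2.57]. Speed limits (rad/s): [2.79, 2.79, 3.14, 3.14, 3.14, 3.14].

INTERFACE

Orientations are given as a 3x3 rotation matrix whose columns are the frame's x, y, z axes.
In Python, from plant import get_state, read_camera, calibration, close_job, cut_out gives the robot as it stands.
- The arm moves only by the tool carry_out, never from a script. Its argument "increments" is a list of rows, each an object with "linear": the shift along the world's x, y, z in m, a list of three; "twist": the turn, a rotation vector about the world's x, y, z in degrees, a list of three. In form: [{"linear": [dx, dy, dz], "twist": [wx, wy, wz]}, ...]. A call has exactly 5 rows; each row shifts and turns the commanded pose from where the row before left it; what a row does not reach is not made up. A row lasts 1/12 s, in which the tool goes at most 41.7 mm and 7.16 degrees, less where a joint would pass 70% of its speed; a pose out of reach is approached as far as the arm can. A call with a gripper value outside its range is refused whole. "gripper" is the finger opening in m, from 0 to 0.094, set as the call begins (left out, the last holds). The fingers move at their own pace and stop on an object; the grip force is fixed at half the most. Time passes only in rows, so rows that do not move let the fingers close, or fill a call up. It gives the time, the measured TCP pose, the force and the opening at its end, in the units of the state.
- get_state(): the state, without advancing time (a new reading comes with each control period).
- read_camera(name): name is "scene" or "top" or "wrist"; returns the picture (480x640x3 uint8, red, green, blue); there is no depth.
- calibration(name): a dict with "fx", "fy", "cx", "cy" (pixels), "k1" (the pictures are not rectified: a ray, as slopes to the right and down, at radius r is drawn at 1 + k1 r^2 times it, then the intrinsics apply), "R" (3x3) and "t" (3): a world point X has camera coordinates R X + t; the wrist camera has in their place "tool_from_camera" (4x4, takes a point from camera to tool coordinates, whose origin is the TCP and whose axes are the flange's). Camera axes: x right, y down, z forward; pixel columns grow to the right and rows downward; lengths in mm; the calibration is good to about 2 mm. A picture is of the moment at which its call begins: read the wrist's pose just before it. calibration takes no time and is no camera call.
- close_job(): hands the job in, once; it reports no verdict.
Trained networks look in the newest picture that a camera, given by its name, has taken for a name from the list of things; names that differ only in an ending like _2 or _b are one class to them, and where a whole thing is asked for, a point or a joint stands for the part that bears it (a point fixed in the world has none). Each returns a list of dicts, best first, with "confidence" (0 to 1); they miss things now and then, are a little off and sometimes report something else, mostly with a low value. They report only what shows in the picture. A call takes as long as a camera call.
- cut_out(camera, thing): "pixels" (480x640 bool, what is visible of it) and "location" ([column, row] in pixels, amid what is visible of it).
The state is a dict: "clock": time; "joint_pos": joint angles; "qvel": joint speeds; "effort": joint torques, N m; "position": TCP position; "orientation": TCP orientation; "wrist_force": force on the tool from outside, world axes, zero at the start; "moment": the same for the moment, N m; "finger_gap": finger opening in mm.
Only numpy, scipy, OpenCV 4.12 (cv2) and the standard library are available. Lean on these libraries where they do the work, as an engineer would, in place of code of your own. Each camera call takes 0.05 s, during which the arm holds its last target. There are 200 camera calls.

## Working session

There is one attempt and no reset: what is moved stays moved. The work goes in short steps, Python scripts to look and compute and a tool call to move; the robot and the scene stay as the last step left them, time stands still between calls to the robot, and variables do not carry over. Pictures are saved under pics/ and viewed, on a budget of 10 in all, crops included, one or two more only if the job needs it, and the job is handed in when it is done.

Besides the shell and the picture viewer there is one more tool, called after ">>>" in YAML: its name, and indented under it one key for each argument. carry_out: Moves the arm, as the interface text tells. Its arguments: {"type":"object","properties":{"increments":{"type":"array"},"gripper":{"type":"number"}},"required":["increments"]}

```bash
mkdir -p pics; ls; cat > h.py <<'E'
import numpy as np, cv2
from plant import get_state, read_camera, calibration, close_job, cut_out
np.set_printoptions(precision=2,suppress=True)
def cam(name,st=None):
    c=calibration(name)
    if "R" in c: return c,np.array(c["R"]),np.array(c["t"]).ravel()
    T=np.array(c["tool_from_camera"]); R=np.array(st["orientation"])@T[:3,:3]
    o=np.array(st["position"])+np.array(st["orientation"])@T[:3,3]
    return c,R.T,-R.T@o
def px2w(name,px,z,st=None):
    c,R,t=cam(name,st); px=np.atleast_2d(px).astype(float)
    d=(px-[c["cx"],c["cy"]])/[c["fx"],c["fy"]]; u=d.copy()
    for _ in range(20): u=d/(1+c["k1"]*(u**2).sum(1,keepdims=True))
    r=np.c_[u,np.ones(len(u))]@R; o=-R.T@t
    return o+r*((z-o[2])/r[:,2])[:,None]
def w2px(name,X,st=None):
    c,R,t=cam(name,st); p=np.atleast_2d(X)@R.T+t; u=p[:,:2]/p[:,2:]
    u=u*(1+c["k1"]*(u**2).sum(1,keepdims=True)); return u*[c["fx"],c["fy"]]+[c["cx"],c["cy"]]
def save(im,n): cv2.imwrite("pics/"+n+".png",cv2.cvtColor(im,cv2.COLOR_RGB2BGR))
E
python3 - <<'E'
from h import *
s=get_state(); print(s["clock"],s["position"],s["orientation"],s["wrist_force"],s["finger_gap"])
for n in("scene","top"): save(read_camera(n),n+"0")
for n in("top","scene"):
  for t in("clamp","rack","block_center","spare_center","knob_grip","offcut","pad"):
    r=cut_out(n,t)
    for q in r[:2]: print(n,t,round(q["confidence"],2),np.array(q["location"]),q["pixels"].sum(),px2w(n,q["location"],dict(clamp=40,rack=30,block_center=48,spare_center=48,knob_grip=106,offcut=22,pad=40)[t])[0])
  print(-cam(n)[1].T@cam(n)[2])
E
```

```text
pics
0.0 [228.38 499.69 184.34] [[-0.91  0.42 -0.  ]
 [ 0.42  0.91 -0.  ]
 [ 0.   -0.   -1.  ]] [ 0.71 -0.58 -0.36] 93.99544007138631
top clamp 0.58 [239.9 256.4] 1904 [536.54 205.28  40.  ]
top rack 0.89 [402.5 270.6] 1064 [ 547.81 -232.37   30.  ]
top rack 0.44 [213.3 252.9] 233 [540.1  279.68  30.  ]
top block_center 0.75 [390.  276.9] 339 [ 523.72 -198.18   48.  ]
top block_center 0.37 [213.1 253.9] 234 [533.86 276.29  48.  ]
top spare_center 0.62 [416.1 267.1] 294 [ 557.63 -265.28   48.  ]
top knob_grip 0.79 [214.  252.9] 172 [525.6  263.03 106.  ]
top knob_grip 0.34 [238.1 260.6] 1917 [512.46 198.61 106.  ]
top offcut 0.73 [301.7 298.4] 273 [444.77  28.47  22.  ]
top pad 0.64 [134.4 294.6] 1011 [402.86 470.67  40.  ]
top pad 0.52 [251.3 259. ] 100 [532.87 173.95  40.  ]
[ 242.99  -20.47 1565.78]
scene clamp 0.79 [381.5 254.2] 1663 [544.65 229.67  40.  ]
scene clamp 0.68 [242.  245.7] 176 [ 522.66 -205.8    40.  ]
scene rack 0.78 [234.8 262. ] 1100 [ 583.79 -221.41   30.  ]
scene rack 0.28 [379.5 299. ] 1042 [714.65 214.26  30.  ]
scene block_center 0.67 [240.8 245. ] 170 [ 527.6  -208.25   48.  ]
scene block_center 0.55 [377.  255.3] 1685 [557.52 214.24  48.  ]
scene spare_center 0.69 [220.1 252.6] 149 [ 562.7  -268.09   48.  ]
scene offcut 0.46 [315.6 240.4] 211 [472.84  24.1   22.  ]
scene pad 0.52 [360.  252.7] 4 [540.43 163.2   40.  ]
[1681.73   41.83 1218.1 ]
```

```bash
python3 - <<'E'
import cv2
a=cv2.imread("pics/top0.png")[150:350,120:440]
cv2.imwrite("pics/v1.png",cv2.resize(a,(800,500),interpolation=cv2.INTER_CUBIC))
E
```

```text
(no output)
```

View pics/v1.png

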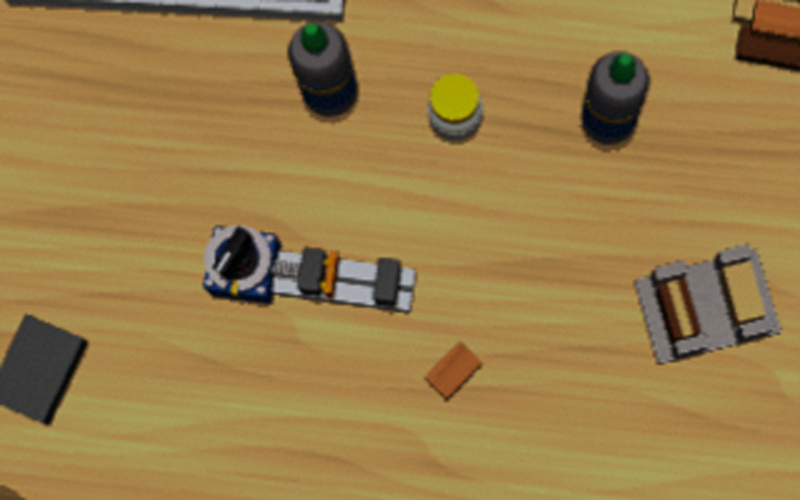

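The view is from above, with world x up and y left. The clamp is at left, with the knob turned well clockwise of the yellow mark at zoom (235,288) and the fixed jaw towards -y. The dark block is in the rack's left bay at (680,307) and the spare is in the right bay. The offcut is at (453,371).

```bash
python3 - <<'E'
from h import *
c=calibration("wrist"); print(c)
print(calibration("top"))
for n in ["top"]:
  p=lambda x,y:(x/2.5+120,y/2.5+150)
  print(px2w(n,[p(680,307),p(745,292)],48)); print(px2w(n,[p(387,282),p(312,270)],60), px2w(n,[p(241,252)],106),px2w(n,[p(340,68)],100),px2w(n,[p(328,105)],0))
E
```

```text
{'fx': 425.0947524483561, 'fy': 425.0947524483561, 'cx': 317.7097218892708, 'cy': 239.98509858334353, 'k1': -0.07047555592109826, 'tool_from_camera': array([[  -0.  ,   -0.96,   -0.27,   77.33],
       [   1.  ,   -0.  ,    0.  ,   -0.27],
       [  -0.  ,   -0.27,    0.96, -199.41],
       [   0.  ,    0.  ,    0.  ,    1.  ]])}
{'fx': 582.117224030559, 'fy': 582.117224030559, 'cx': 314.0683413416282, 'cy': 248.57382276276428, 'k1': -0.07451957722413545, 'R': array([[ 0.11, -0.99,  0.  ],
       [-0.97, -0.11, -0.22],
       [ 0.22,  0.02, -0.98]]), 't': array([ -53.28,  572.32, 1476.74])}
[[ 535.28 -202.56   48.  ]
 [ 559.   -270.27   48.  ]]
[[525.76 108.44  60.  ]
 [529.85 188.85  60.  ]] [[531.74 257.68 106.  ]] [[742.48 183.37 100.  ]] [[731.44 204.93   0.  ]]
```

>>> carry_out:
  increments:
    - {"linear": [0.027, -0.03, 0.007], "twist": [0, 0, 4.4]}
    - {"linear": [0.027, -0.03, 0.007], "twist": [0, 0, 4.4]}
    - {"linear": [0.027, -0.03, 0.007], "twist": [0, 0, 4.4]}
    - {"linear": [0.027, -0.03, 0.007], "twist": [0, 0, 4.4]}
    - {"linear": [0.027, -0.03, 0.007], "twist": [0, 0, 4.4]}

```text
clock: 1.22
position: [364.5, 348.8, 221.0]
orientation: [[-0.999, 0.04, 0.001], [0.04, 0.999, 0.0], [-0.0, 0.0, -1.0]]
wrist_force: [1.7, 0.8, -0.4]
finger_gap: 94.2
```

>>> carry_out:
  increments:
    - {"linear": [0.027, -0.03, 0.007], "twist": [0, 0, 4.4]}
    - {"linear": [0.027, -0.03, 0.007], "twist": [0, 0, 4.4]}
    - {"linear": [0.027, -0.03, 0.007], "twist": [0, 0, 4.4]}
    - {"linear": [0.027, -0.03, 0.007], "twist": [0, 0, 4.4]}
    - {"linear": [0, 0, 0], "twist": [0, 0, 4.4]}

```text
clock: 1.63
position: [476.3, 224.8, 249.5]
orientation: [[-0.945, -0.328, 0.004], [-0.328, 0.945, -0.002], [-0.003, -0.003, -1.0]]
wrist_force: [-0.8, 0.4, -0.7]
finger_gap: 94.0
```

```bash
python3 - <<'E'
from h import *
s=get_state(); print(s["clock"],s["position"],s["orientation"],s["qvel"],s["joint_pos"])
im=read_camera("wrist"); save(im,"w1"); import pickle; pickle.dump(s,open("w1.pkl","wb"))
for t,z in dict(clamp=20,knob_grip=106,pad=50,offcut=22).items():
    for q in cut_out("wrist",t)[:2]:
        print(t,round(q["confidence"],2),np.array(q["location"]),q["pixels"].sum(),px2w("wrist",q["location"],z,s)[0])
E
```

```text
1.6333 [476.3  224.83 249.49] [[-0.94 -0.33  0.  ]
 [-0.33  0.94 -0.  ]
 [-0.   -0.   -1.  ]] [ 0.08 -0.02  0.04  0.08  0.02 -0.83] [ 0.34  0.03  1.31 -0.    1.8  -1.57]
clamp 0.76 [294.7 240.9] 12857 [525.68 215.45  20.  ]
knob_grip 0.67 [343.6 282.9] 1750 [522.84 263.89 106.  ]
pad 0.7 [247.8 241. ] 571 [532.24 171.02  50.  ]
pad 0.41 [272.2 247.7] 2487 [530.89 195.65  50.  ]
offcut 0.95 [143.7 107.5] 2253 [445.14  33.04  22.  ]
```

View pics/w1.png

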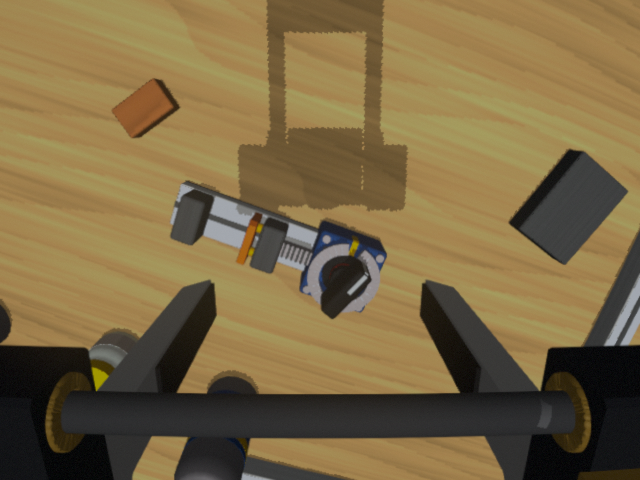

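The wrist view has world -x up and +y right. The clamp's bed end is at (184,183), the fixed jaw at (190,217), the pad at (249,240) and the yellow mark at (354,246). The knob bar's white line is at (357,283), clockwise of the mark. Next I look over the rack.

>>> carry_out:
  increments:
    - {"linear": [0.003, -0.037, -0.003], "twist": [0, 0, 0]}
    - {"linear": [0.003, -0.037, -0.003], "twist": [0, 0, 0]}
    - {"linear": [0.003, -0.037, -0.003], "twist": [0, 0, 0]}
    - {"linear": [0.003, -0.037, -0.003], "twist": [0, 0, 0]}
    - {"linear": [0.003, -0.037, -0.003], "twist": [0, 0, 0]}

```text
clock: 2.3
position: [486.0, 45.4, 233.4]
orientation: [[-0.942, -0.335, 0.0], [-0.335, 0.942, 0.0], [-0.0, 0.0, -1.0]]
wrist_force: [0.2, -0.8, -0.7]
finger_gap: 94.0
```

>>> carry_out:
  increments:
    - {"linear": [0.003, -0.037, -0.003], "twist": [0, 0, 0]}
    - {"linear": [0.003, -0.037, -0.003], "twist": [0, 0, 0]}
    - {"linear": [0.003, -0.037, -0.003], "twist": [0, 0, 0]}
    - {"linear": [0.003, -0.037, -0.003], "twist": [0, 0, 0]}
    - {"linear": [0.003, -0.037, -0.003], "twist": [0, 0, 0]}

```text
clock: 2.72
position: [501.6, -139.8, 218.4]
orientation: [[-0.943, -0.334, 0.0], [-0.334, 0.943, 0.0], [-0.0, 0.0, -1.0]]
wrist_force: [1.1, 0.3, 0.6]
finger_gap: 94.2
```

>>> carry_out:
  increments:
    - {"linear": [0.003, -0.037, -0.003], "twist": [0, 0, 0]}
    - {"linear": [0.003, -0.037, -0.003], "twist": [0, 0, 0]}
    - {"linear": [0, 0, 0], "twist": [0, 0, 0]}
    - {"linear": [0, 0, 0], "twist": [0, 0, 0]}
    - {"linear": [0, 0, 0], "twist": [0, 0, 0]}

```text
clock: 3.13
position: [507.9, -212.2, 212.4]
orientation: [[-0.943, -0.334, -0.0], [-0.334, 0.943, 0.001], [-0.0, 0.001, -1.0]]
wrist_force: [0.7, -0.7, -0.9]
finger_gap: 94.0
```

```bash
python3 - <<'E'
from h import *
import pickle
s1=pickle.load(open("w1.pkl","rb"))
for p,z in [((184,183),20),((322,222),50),((382,237),50)]: print(p,px2w("wrist",p,z,s1)[0])
s=get_state(); print(s["clock"],s["position"],s["orientation"],s["qvel"],s["joint_pos"])
im=read_camera("wrist"); save(im,"w2"); pickle.dump(s,open("w2.pkl","wb"))
for t,z in dict(rack=30,block_center=48,spare_center=48).items():
    for q in cut_out("wrist",t)[:2]:
        print(t,round(q["confidence"],2),np.array(q["location"]),q["pixels"].sum(),px2w("wrist",q["location"],z,s)[0])
        if t!="rack":
            cn=max(cv2.findContours(q["pixels"].astype(np.uint8),0,2)[0],key=cv2.contourArea)
            b=cv2.boxPoints(cv2.minAreaRect(cn)); print(px2w("wrist",b,48,s))
E
```

```text
(184, 183) [504.63  89.49  20.  ]
(322, 222) [490.44 233.21  50.  ]
(382, 237) [485.37 293.33  50.  ]
3.1333 [ 507.85 -212.16  212.39] [[-0.94 -0.33 -0.  ]
 [-0.33  0.94  0.  ]
 [-0.    0.   -1.  ]] [ 0.02 -0.02 -0.    0.   -0.   -0.01] [-0.5   0.09  1.32  0.    1.74 -2.41]
rack 0.78 [279.5 230.1] 9735 [ 537.77 -239.12   30.  ]
block_center 0.77 [318.5 240.7] 2190 [ 530.61 -203.38   48.  ]
[[ 508.66 -227.33   48.  ]
 [ 498.79 -199.41   48.  ]
 [ 557.07 -178.06   48.  ]
 [ 567.37 -207.25   48.  ]]
block_center 0.39 [333.  460.6] 2487 [ 754.37 -107.7    48.  ]
[[ 737.15 -148.37   48.  ]
 [ 715.57  -86.45   48.  ]
 [ 766.91  -66.08   48.  ]
 [ 789.32 -130.64   48.  ]]
spare_center 0.87 [243.1 243.2] 2554 [ 555.19 -266.01   48.  ]
[[ 532.5  -294.38   48.  ]
 [ 519.01 -262.53   48.  ]
 [ 579.98 -239.26   48.  ]
 [ 594.36 -272.53   48.  ]]
```

View pics/w2.png

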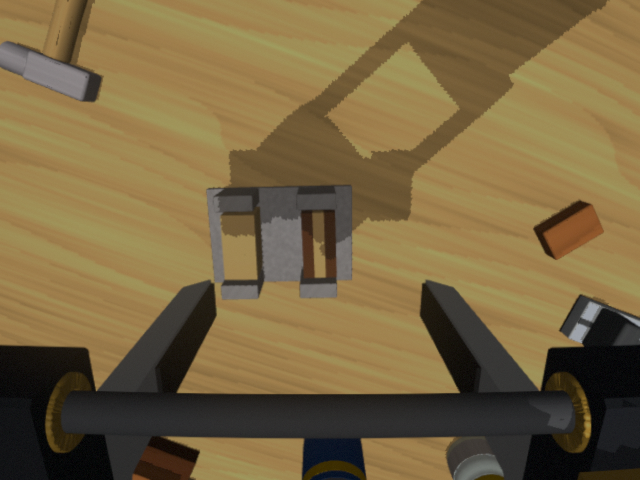

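The dark block's top is at about (319,243) and the spare's at (241,245). The dark block's box measures 62 x 30 mm at z=48, centred near (532,-203) with yaw 20°, which matches the tool. I narrow the fingers to clear the spare and descend.

>>> carry_out:
  increments:
    - {"linear": [0.012, 0.0045, -0.03], "twist": [0, 0, 0.5]}
    - {"linear": [0.012, 0.0045, -0.03], "twist": [0, 0, 0]}
    - {"linear": [0, 0, -0.03], "twist": [0, 0, 0]}
    - {"linear": [0, 0, -0.03], "twist": [0, 0, 0]}
    - {"linear": [0, 0, -0.02], "twist": [0, 0, 0]}
  gripper: 0.05

```text
clock: 3.75
position: [530.6, -202.7, 69.5]
orientation: [[-0.939, -0.343, -0.003], [-0.343, 0.939, 0.002], [0.002, 0.003, -1.0]]
wrist_force: [-0.5, 0.9, -0.3]
finger_gap: 63.9
```

>>> carry_out:
  increments:
    - {"linear": [0, 0, 0], "twist": [0, 0, 0]}
    - {"linear": [0, 0, 0], "twist": [0, 0, 0]}
    - {"linear": [0, 0, 0], "twist": [0, 0, 0]}
    - {"linear": [0, 0, 0], "twist": [0, 0, 0]}
    - {"linear": [0, 0, 0], "twist": [0, 0, 0]}

```text
clock: 4.17
position: [533.1, -205.4, 75.1]
orientation: [[-0.94, -0.341, 0.004], [-0.341, 0.94, -0.002], [-0.003, -0.003, -1.0]]
wrist_force: [0.0, -0.7, -0.6]
finger_gap: 49.8
```

```bash
python3 - <<'E'
from h import *
s=get_state(); print(s["position"],s["finger_gap"],np.degrees(np.arctan2(s["orientation"][1][1],s["orientation"][0][1])))
im=read_camera("wrist")
for t,z in dict(block_center=48,spare_center=48).items():
    for q in cut_out("wrist",t)[:1]:
        cn=max(cv2.findContours(q["pixels"].astype(np.uint8),0,2)[0],key=cv2.contourArea)
        b=cv2.boxPoints(cv2.minAreaRect(cn)); w=px2w("wrist",b,48,s);print(t,q["confidence"],w,w.mean(0))
save(im,"w3")
E
```

```text
[ 533.1  -205.36   75.09] 49.8157122097317 109.93984695304341
block_center 0.83 [[ 508.73 -227.89   48.  ]
 [ 498.36 -200.35   48.  ]
 [ 557.55 -176.73   48.  ]
 [ 568.76 -206.39   48.  ]] [ 533.35 -202.84   48.  ]
spare_center 0.62 [[ 532.59 -293.99   48.  ]
 [ 517.63 -260.43   48.  ]
 [ 578.43 -237.17   48.  ]
 [ 595.21 -273.14   48.  ]] [ 555.96 -266.18   48.  ]
```

View pics/w3.png

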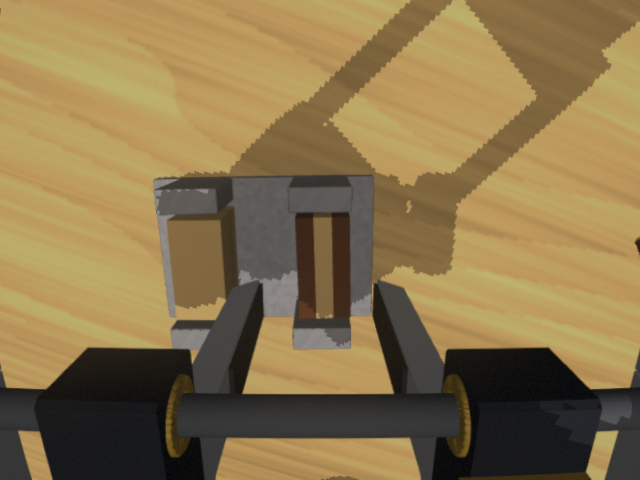

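The block at (323,265) lies midway between the fingertips, at columns 262 and 374, and clear of the spare. I descend and grip.

>>> carry_out:
  increments:
    - {"linear": [0, 0.001, -0.02], "twist": [0, 0, 0]}
    - {"linear": [0, 0, -0.02], "twist": [0, 0, 0]}
    - {"linear": [0, 0, -0.013], "twist": [0, 0, 0]}
    - {"linear": [0, 0, 0], "twist": [0, 0, 0]}
    - {"linear": [0, 0, 0], "twist": [0, 0, 0]}

```text
clock: 4.73
position: [531.2, -203.6, 19.1]
orientation: [[-0.94, -0.341, -0.001], [-0.341, 0.94, 0.001], [0.001, 0.001, -1.0]]
wrist_force: [-0.0, -1.0, 0.6]
finger_gap: 50.3
```

>>> carry_out:
  increments:
    - {"linear": [0, 0, 0], "twist": [0, 0, 0]}
    - {"linear": [0, 0, 0], "twist": [0, 0, 0]}
    - {"linear": [0, 0, 0], "twist": [0, 0, 0]}
    - {"linear": [0, 0, 0], "twist": [0, 0, 0]}
    - {"linear": [0, 0, 0], "twist": [0, 0, 0]}
  gripper: 0.02

```text
clock: 5.15
position: [532.5, -204.1, 20.8]
orientation: [[-0.94, -0.341, 0.002], [-0.341, 0.94, -0.001], [-0.002, -0.002, -1.0]]
wrist_force: [-0.3, 0.9, 2.9]
finger_gap: 29.3
```

>>> carry_out:
  increments:
    - {"linear": [0, 0, 0], "twist": [0, 0, 0]}
    - {"linear": [0, 0, 0.01], "twist": [0, 0, 0]}
    - {"linear": [0, 0, 0.02], "twist": [0, 0, 0]}
    - {"linear": [0, 0, 0.025], "twist": [0, 0, 0]}
    - {"linear": [0, 0, 0.025], "twist": [0, 0, 0]}

```text
clock: 5.57
position: [530.7, -203.4, 99.6]
orientation: [[-0.94, -0.341, -0.003], [-0.341, 0.94, 0.001], [0.002, 0.002, -1.0]]
wrist_force: [-0.1, 0.2, -1.5]
finger_gap: 29.6
```

>>> carry_out:
  increments:
    - {"linear": [0.002, 0.036, 0], "twist": [0, 0, -3.4]}
    - {"linear": [0.002, 0.036, 0], "twist": [0, 0, -3.4]}
    - {"linear": [0.002, 0.036, 0], "twist": [0, 0, -3.4]}
    - {"linear": [0.002, 0.036, 0], "twist": [0, 0, -3.4]}
    - {"linear": [0, 0.036, 0], "twist": [0, 0, -3.4]}

```text
clock: 5.98
position: [539.4, -22.3, 99.7]
orientation: [[-0.999, -0.048, -0.0], [-0.048, 0.999, 0.0], [0.0, 0.0, -1.0]]
wrist_force: [0.8, -0.2, -1.6]
finger_gap: 29.4
```

>>> carry_out:
  increments:
    - {"linear": [0, 0, -0.02], "twist": [0, 0, 0]}
    - {"linear": [0, 0, -0.025], "twist": [0, 0, 0]}
    - {"linear": [0, 0, -0.025], "twist": [0, 0, 0]}
    - {"linear": [0, 0, -0.012], "twist": [0, 0, 0]}
    - {"linear": [0, 0, 0], "twist": [0, 0, 0]}

```text
clock: 6.4
position: [537.1, -23.2, 14.4]
orientation: [[-0.999, -0.051, -0.006], [-0.051, 0.999, 0.001], [0.006, 0.002, -1.0]]
wrist_force: [0.4, 0.1, -1.3]
finger_gap: 29.4
```

>>> carry_out:
  increments:
    - {"linear": [0, 0, 0], "twist": [0, 0, 0]}
    - {"linear": [0, 0, -0.002], "twist": [0, 0, 0]}
    - {"linear": [0, 0, -0.002], "twist": [0, 0, 0]}
    - {"linear": [0, 0, 0], "twist": [0, 0, 0]}
    - {"linear": [0, 0, 0], "twist": [0, 0, 0]}

```text
clock: 6.82
position: [540.2, -24.0, 14.3]
orientation: [[-0.999, -0.051, 0.001], [-0.051, 0.999, -0.0], [-0.001, -0.0, -1.0]]
wrist_force: [0.4, -0.2, -0.6]
finger_gap: 29.4
```

>>> carry_out:
  increments:
    - {"linear": [0, 0, -0.001], "twist": [0, 0, 0]}
    - {"linear": [0, 0, -0.001], "twist": [0, 0, 0]}
    - {"linear": [0, 0, 0], "twist": [0, 0, 0]}
    - {"linear": [0, 0, 0], "twist": [0, 0, 0]}
    - {"linear": [0, 0, 0], "twist": [0, 0, 0]}

```text
clock: 7.23
position: [540.3, -24.0, 12.6]
orientation: [[-0.999, -0.051, 0.002], [-0.051, 0.999, -0.0], [-0.002, -0.0, -1.0]]
wrist_force: [-1.5, 0.6, 5.9]
finger_gap: 29.5
```

>>> carry_out:
  increments:
    - {"linear": [0, 0, -0.001], "twist": [0, 0, 0]}
    - {"linear": [0, 0, 0], "twist": [0, 0, 0]}
    - {"linear": [0, 0, 0], "twist": [0, 0, 0]}
    - {"linear": [0, 0, 0], "twist": [0, 0, 0]}
    - {"linear": [0, 0, 0], "twist": [0, 0, 0]}

```text
clock: 7.65
position: [540.4, -24.0, 12.5]
orientation: [[-0.999, -0.051, 0.002], [-0.051, 0.999, -0.0], [-0.002, -0.0, -1.0]]
wrist_force: [-3.2, -0.2, 10.2]
finger_gap: 29.5
```

>>> carry_out:
  increments:
    - {"linear": [0, 0, 0], "twist": [0, 0, 0]}
    - {"linear": [0, 0, 0], "twist": [0, 0, 0]}
    - {"linear": [0, 0, 0], "twist": [0, 0, 0]}
    - {"linear": [0, 0, 0.01], "twist": [0, 0, 0]}
    - {"linear": [0, 0, 0.03], "twist": [0, 0, 0]}
  gripper: 0.094

```text
clock: 8.07
position: [535.3, -23.1, 45.7]
orientation: [[-0.999, -0.051, -0.012], [-0.051, 0.999, 0.002], [0.012, 0.003, -1.0]]
wrist_force: [-0.3, -0.3, -0.5]
finger_gap: 59.7
```

>>> carry_out:
  increments:
    - {"linear": [0, 0, 0.03], "twist": [0, 0, -6]}
    - {"linear": [0, 0, 0.03], "twist": [0, 0, -7]}
    - {"linear": [0, 0, 0], "twist": [0, 0, -7]}
    - {"linear": [0, 0, 0], "twist": [0, 0, -7]}
    - {"linear": [0, 0, 0], "twist": [0, 0, -7]}

```text
clock: 8.48
position: [540.2, -23.8, 112.0]
orientation: [[-0.853, 0.521, 0.002], [0.521, 0.853, -0.0], [-0.002, 0.001, -1.0]]
wrist_force: [-0.2, 0.4, -1.0]
finger_gap: 91.8
```

>>> carry_out:
  increments:
    - {"linear": [0, 0, 0], "twist": [0, 0, -7]}
    - {"linear": [0, 0, 0], "twist": [0, 0, -7]}
    - {"linear": [0, 0, 0], "twist": [0, 0, -7]}
    - {"linear": [0, 0, 0], "twist": [0, 0, -7]}
    - {"linear": [0, 0, 0], "twist": [0, 0, -7]}

```text
clock: 8.9
position: [539.6, -23.7, 110.8]
orientation: [[-0.4, 0.916, -0.0], [0.916, 0.4, 0.0], [0.0, -0.0, -1.0]]
wrist_force: [-0.9, -0.0, 0.1]
finger_gap: 93.9
```

>>> carry_out:
  increments:
    - {"linear": [0, 0, 0], "twist": [0, 0, -7]}
    - {"linear": [0, 0, 0], "twist": [0, 0, -7]}
    - {"linear": [0, 0, 0], "twist": [0, 0, -7]}
    - {"linear": [0, 0, 0], "twist": [0, 0, 0]}
    - {"linear": [0, 0, 0], "twist": [0, 0, 0]}

```text
clock: 9.32
position: [539.7, -23.7, 110.7]
orientation: [[-0.054, 0.999, 0.0], [0.999, 0.054, 0.0], [0.0, 0.0, -1.0]]
wrist_force: [-0.3, 0.3, -0.2]
finger_gap: 94.1
```

```bash
python3 - <<'E'
from h import *
s=get_state(); print(s["position"],s["joint_pos"],s["qvel"],s["finger_gap"],np.degrees(np.arctan2(s["orientation"][1][1],s["orientation"][0][1])))
im=read_camera("wrist")
for q in cut_out("wrist","block_center")[:1]:
        cn=max(cv2.findContours(q["pixels"].astype(np.uint8),0,2)[0],key=cv2.contourArea)
        b=cv2.boxPoints(cv2.minAreaRect(cn)); w=px2w("wrist",b,40,s);print(q["confidence"],w,w.mean(0))
save(im,"w4")
E
```

```text
[539.68 -23.75 110.7 ] [-0.15  0.09  1.51  0.    1.54 -0.2 ] [ 0.    0.    0.   -0.    0.   -0.01] 94.07054905632053 3.114537928544096
0.65 [[511.73  -2.61  40.  ]
 [570.62   1.45  40.  ]
 [574.39 -36.43  40.  ]
 [513.33 -40.65  40.  ]] [542.52 -19.56  40.  ]
```

View pics/w4.png

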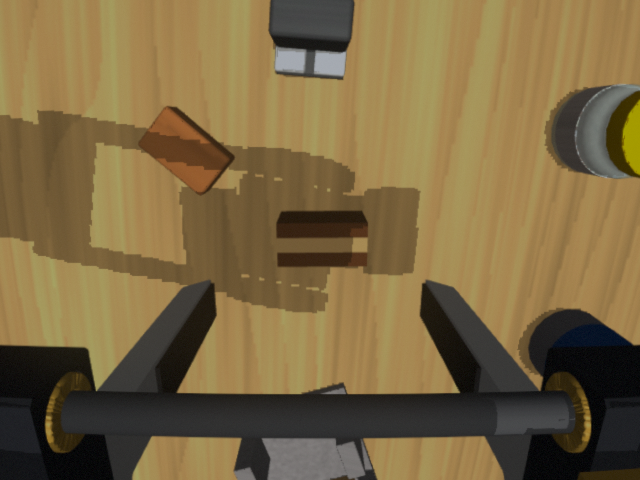

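The block stands upright at (322,247), aligned with the tool. The clamp's end is at the top, at (310,65). I go down and grip it by its ends.

>>> carry_out:
  increments:
    - {"linear": [0.002, 0, -0.025], "twist": [0, 0, 0]}
    - {"linear": [0, 0, -0.03], "twist": [0, 0, 0]}
    - {"linear": [0, 0, -0.025], "twist": [0, 0, 0]}
    - {"linear": [0, 0, -0.015], "twist": [0, 0, 0]}
    - {"linear": [0, 0, -0.003], "twist": [0, 0, 0]}

```text
clock: 9.83
position: [538.6, -23.3, 8.6]
orientation: [[-0.053, 0.999, -0.007], [0.999, 0.053, 0.001], [0.001, -0.007, -1.0]]
wrist_force: [-0.3, 0.6, 0.7]
finger_gap: 94.1
```

>>> carry_out:
  increments:
    - {"linear": [0, 0, 0], "twist": [0, 0, 0]}
    - {"linear": [0, 0, 0], "twist": [0, 0, 0]}
    - {"linear": [0, 0, 0], "twist": [0, 0, 0]}
    - {"linear": [0, 0, 0], "twist": [0, 0, 0]}
    - {"linear": [0, 0, 0], "twist": [0, 0, 0]}
  gripper: 0.05

```text
clock: 10.25
position: [542.7, -23.9, 14.0]
orientation: [[-0.051, 0.999, 0.003], [0.999, 0.051, -0.0], [-0.001, 0.003, -1.0]]
wrist_force: [-0.3, -0.0, 0.5]
finger_gap: 64.3
```

>>> carry_out:
  increments:
    - {"linear": [0, 0, 0], "twist": [0, 0, 0]}
    - {"linear": [0, 0, 0.015], "twist": [0, 0, 0]}
    - {"linear": [0, 0, 0.035], "twist": [0, 0, 0]}
    - {"linear": [0, 0, 0.04], "twist": [0, 0, 0]}
    - {"linear": [0, 0, 0.03], "twist": [0, 0, 0]}

```text
clock: 10.67
position: [542.1, -23.8, 135.3]
orientation: [[-0.051, 0.999, 0.002], [0.999, 0.051, -0.0], [-0.0, 0.002, -1.0]]
wrist_force: [1.6, -0.0, -0.0]
finger_gap: 59.7
```

>>> carry_out:
  increments:
    - {"linear": [-0.004, 0.03, 0.005], "twist": [0, 0, 0]}
    - {"linear": [-0.004, 0.038, 0.005], "twist": [0, 0, 0]}
    - {"linear": [-0.004, 0.034, 0.005], "twist": [0, 0, 0]}
    - {"linear": [0, 0.012, 0], "twist": [0, 0, 0]}
    - {"linear": [0, 0, 0], "twist": [0, 0, 0]}

```text
clock: 11.08
position: [529.6, 92.7, 148.1]
orientation: [[-0.055, 0.998, 0.001], [0.998, 0.055, 0.001], [0.001, 0.001, -1.0]]
wrist_force: [-0.4, -0.6, -1.3]
finger_gap: 59.5
```

>>> carry_out:
  increments:
    - {"linear": [0, 0, 0], "twist": [0, 0, 0]}
    - {"linear": [0, 0, 0], "twist": [0, 0, 0]}
    - {"linear": [0, 0, 0], "twist": [0, 0, 0]}
    - {"linear": [0, 0, 0], "twist": [0, 0, 0]}
    - {"linear": [0, 0, 0], "twist": [0, 0, 0]}

```text
clock: 11.5
position: [529.8, 89.1, 147.2]
orientation: [[-0.049, 0.999, -0.0], [0.999, 0.049, -0.0], [-0.0, -0.0, -1.0]]
wrist_force: [-0.7, 0.5, -0.1]
finger_gap: 59.4
```

```bash
python3 - <<'E'
from h import *
import pickle
s=get_state(); print(s["position"],s["orientation"],s["finger_gap"])
im=read_camera("wrist"); pickle.dump(s,open("w5.pkl","wb"))
save(im,"w5"); save(cv2.resize(im[0:300,160:480],(800,750),interpolation=cv2.INTER_CUBIC)[:600],"w5v")
E
```

```text
[529.76  89.1  147.19] [[-0.05  1.   -0.  ]
 [ 1.    0.05 -0.  ]
 [-0.   -0.   -1.  ]] 59.44761092392938
```

View pics/w5v.png

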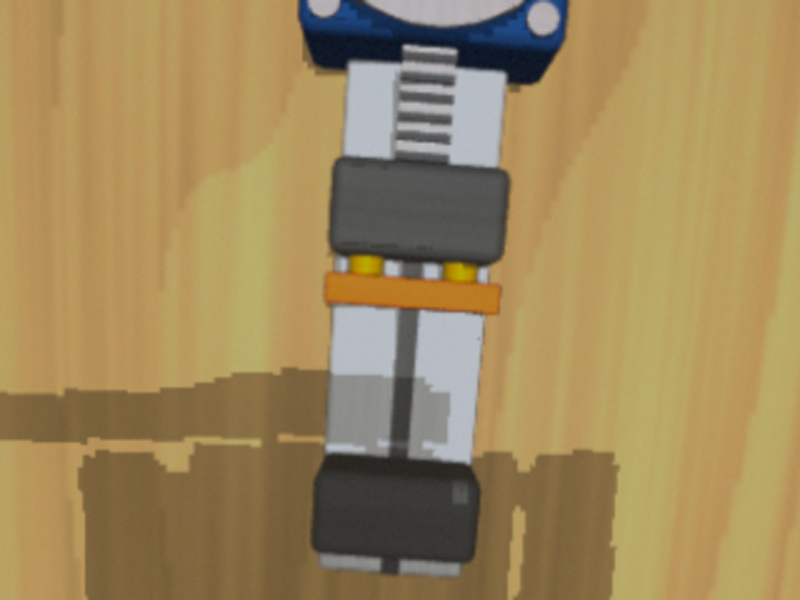

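```bash
cat > fit.py <<'E'
from h import *
import pickle
from scipy.optimize import least_squares
s=pickle.load(open("w5.pkl","rb"))
D=[((326,455),(-23,-82,20)),((472,466),(23,-82,20)),((347,62),(-23,30,20)),((505,70),(23,30,20)),((320,568),(-23,-112.5,20)),((460,575),(23,-112.5,20))]
P=np.array([d[0] for d in D])/2.5+[160,0]; M=np.array([d[1] for d in D],float)
W=px2w("wrist",P,20,s); print(W)
def tf(p,M):
    c,k=np.cos(p[2]),np.sin(p[2]); return np.c_[p[0]+c*M[:,0]-k*M[:,1],p[1]+k*M[:,0]+c*M[:,1],M[:,2]]
r=least_squares(lambda p:(tf(p,M)-W)[:,:2].ravel(),[530,190,0.03],loss="soft_l1")
print(r.x,np.degrees(r.x[2]),(tf(r.x,M)-W)[:,:2])
print("nest",tf(r.x,np.array([[0,-60,40.],[0,65,92]])))
Q=np.array([(327,303),(500,314),(325,272),(502,285)])/2.5+[160,0]
for z in(50,55,60):print("pad",px2w("wrist",Q,z,s))
print("predicted pad face z58",tf(r.x,np.array([[-23,-38,55.],[23,-38,55]])))
E
python3 fit.py
```

```text
[[507.63 121.47  20.  ]
 [552.73 120.29  20.  ]
 [509.64 234.16  20.  ]
 [554.69 234.33  20.  ]
 [506.91  85.61  20.  ]
 [551.28  85.5   20.  ]]
[531.61 202.69  -0.02] -1.1412620926904866 [[-0.65 -0.31]
 [ 0.24 -0.04]
 [-0.44 -1.02]
 [ 0.51 -2.1 ]
 [-0.54  5.06]
 [ 1.08  4.25]]
nest [[530.41 142.7   40.  ]
 [532.9  267.68  92.  ]]
pad [[508.21 166.82  50.  ]
 [555.12 166.26  50.  ]
 [507.38 174.9   50.  ]
 [555.11 173.9   50.  ]]
pad [[508.51 166.81  55.  ]
 [554.63 166.26  55.  ]
 [507.7  174.76  55.  ]
 [554.63 173.77  55.  ]]
pad [[508.81 166.81  60.  ]
 [554.15 166.26  60.  ]
 [508.02 174.61  60.  ]
 [554.14 173.64  60.  ]]
predicted pad face z58 [[507.85 165.16  55.  ]
 [553.84 164.24  55.  ]]
```

The crop shows the fixed jaw's inner foot at (326,455)-(472,466), the bed edges and the orange pad at (327-500,303-314). The fit gives the nest at about (530.7,143.5) with clamp yaw -1.1°. The measured jaw gap is 45.6 mm against 44 expected. I move over the nest and lower.

>>> carry_out:
  increments:
    - {"linear": [0.001, 0.027, 0], "twist": [0, 0, -2]}
    - {"linear": [0, 0.027, 0], "twist": [0, 0, -2]}
    - {"linear": [0, 0, 0], "twist": [0, 0, 0]}
    - {"linear": [0, 0, -0.02], "twist": [0, 0, 0]}
    - {"linear": [0, 0, -0.03], "twist": [0, 0, 0]}

```text
clock: 11.97
position: [533.8, 144.5, 101.0]
orientation: [[0.018, 1.0, 0.009], [1.0, -0.018, 0.001], [0.001, 0.009, -1.0]]
wrist_force: [0.3, 0.6, -1.5]
finger_gap: 59.4
```

>>> carry_out:
  increments:
    - {"linear": [0, 0, -0.02], "twist": [0, 0, 0]}
    - {"linear": [0, 0, 0], "twist": [0, 0, 0]}
    - {"linear": [0, 0, 0], "twist": [0, 0, 0]}
    - {"linear": [0, 0, 0], "twist": [0, 0, 0]}
    - {"linear": [0, 0, 0], "twist": [0, 0, 0]}

```text
clock: 12.38
position: [532.2, 144.1, 79.8]
orientation: [[0.019, 1.0, 0.004], [1.0, -0.019, 0.001], [0.001, 0.004, -1.0]]
wrist_force: [-0.1, 0.3, -0.5]
finger_gap: 59.7
```

```bash
python3 - <<'E'
from h import *
s=get_state(); print(s["position"],s["orientation"],s["wrist_force"])
im=read_camera("wrist"); save(im[100:400,120:520],"w6")
E
```

```text
[532.24 144.14  79.79] [[ 0.02  1.    0.  ]
 [ 1.   -0.02  0.  ]
 [ 0.    0.   -1.  ]] [-0.06  0.34 -0.47]
```

View pics/w6.png

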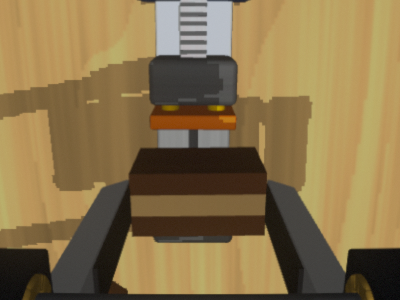

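The block at (198,190) is lined up square above the gap between the jaws and about 2 mm to +x of the clamp's centre line (pad centre is at column 193). I shift and lower.

>>> carry_out:
  increments:
    - {"linear": [-0.002, 0, -0.015], "twist": [0, 0, 0]}
    - {"linear": [0, 0, -0.015], "twist": [0, 0, 0]}
    - {"linear": [0, 0, -0.01], "twist": [0, 0, 0]}
    - {"linear": [0, 0, 0], "twist": [0, 0, 0]}
    - {"linear": [0, 0, 0], "twist": [0, 0, 0]}

```text
clock: 12.85
position: [528.7, 144.2, 37.7]
orientation: [[0.019, 1.0, -0.0], [1.0, -0.019, -0.0], [-0.0, -0.0, -1.0]]
wrist_force: [-0.2, -0.4, -0.3]
finger_gap: 59.2
```

>>> carry_out:
  increments:
    - {"linear": [0, 0, -0.003], "twist": [0, 0, 0]}
    - {"linear": [0, 0, -0.001], "twist": [0, 0, 0]}
    - {"linear": [0, 0, 0], "twist": [0, 0, 0]}
    - {"linear": [0, 0, 0], "twist": [0, 0, 0]}
    - {"linear": [0, 0, 0], "twist": [0, 0, 0]}

```text
clock: 13.27
position: [528.9, 144.3, 33.9]
orientation: [[0.019, 1.0, 0.001], [1.0, -0.019, 0.0], [0.0, 0.001, -1.0]]
wrist_force: [-0.1, 0.0, -0.4]
finger_gap: 59.2
```

>>> carry_out:
  increments:
    - {"linear": [0, 0, -0.001], "twist": [0, 0, 0]}
    - {"linear": [0, 0, -0.001], "twist": [0, 0, 0]}
    - {"linear": [0, 0, 0], "twist": [0, 0, 0]}
    - {"linear": [0, 0, 0], "twist": [0, 0, 0]}
    - {"linear": [0, 0, 0], "twist": [0, 0, 0]}

```text
clock: 13.68
position: [529.0, 144.3, 33.6]
orientation: [[0.019, 1.0, 0.001], [1.0, -0.019, 0.0], [0.0, 0.001, -1.0]]
wrist_force: [-1.6, -0.2, 7.1]
finger_gap: 59.3
```

>>> carry_out:
  increments:
    - {"linear": [0.0015, -0.0005, 0.002], "twist": [0, 0, 0]}
    - {"linear": [0, 0, 0], "twist": [0, 0, 0]}
    - {"linear": [0, 0, -0.0015], "twist": [0, 0, 0]}
    - {"linear": [0, 0, 0], "twist": [0, 0, 0]}
    - {"linear": [0, 0, 0], "twist": [0, 0, 0]}

```text
clock: 14.1
position: [530.9, 143.8, 33.6]
orientation: [[0.019, 1.0, 0.002], [1.0, -0.019, 0.0], [0.0, 0.002, -1.0]]
wrist_force: [-2.1, 0.0, 6.7]
finger_gap: 60.0
```

>>> carry_out:
  increments:
    - {"linear": [0, 0, 0], "twist": [0, 0, 0]}
    - {"linear": [0, 0, 0], "twist": [0, 0, 0]}
    - {"linear": [0, 0, 0], "twist": [0, 0, 0]}
    - {"linear": [0, 0, 0], "twist": [0, 0, 0]}
    - {"linear": [0, 0, 0.01], "twist": [0, 0, 0]}
  gripper: 0.09

```text
clock: 14.52
position: [528.1, 143.4, 39.5]
orientation: [[0.019, 1.0, -0.005], [1.0, -0.019, -0.001], [-0.001, -0.005, -1.0]]
wrist_force: [-0.7, -0.3, -0.8]
finger_gap: 88.2
```

>>> carry_out:
  increments:
    - {"linear": [0, 0, 0.03], "twist": [0, 0, 0]}
    - {"linear": [0, 0, 0.04], "twist": [0, 0, 0]}
    - {"linear": [0, 0, 0.04], "twist": [0, 0, 0]}
    - {"linear": [0, 0, 0.025], "twist": [0, 0, 0]}
    - {"linear": [0, 0, 0], "twist": [0, 0, 0]}

```text
clock: 14.93
position: [534.0, 144.4, 185.8]
orientation: [[0.019, 1.0, 0.015], [1.0, -0.019, 0.002], [0.003, 0.015, -1.0]]
wrist_force: [0.3, -0.4, 1.3]
finger_gap: 90.2
```

>>> carry_out:
  increments:
    - {"linear": [0, 0.012, 0], "twist": [0, 0, 6.6]}
    - {"linear": [0, 0.012, 0], "twist": [0, 0, 6.6]}
    - {"linear": [0, 0.012, 0], "twist": [0, 0, 6.6]}
    - {"linear": [0, 0.012, 0], "twist": [0, 0, 6.6]}
    - {"linear": [0, 0.012, 0], "twist": [0, 0, 6.6]}
  gripper: 0.05

```text
clock: 15.35
position: [529.7, 204.1, 176.3]
orientation: [[-0.534, 0.846, -0.001], [0.846, 0.534, -0.0], [0.0, -0.001, -1.0]]
wrist_force: [0.0, -1.3, -0.1]
finger_gap: 59.7
```

>>> carry_out:
  increments:
    - {"linear": [0, 0.012, 0], "twist": [0, 0, 6.6]}
    - {"linear": [0, 0.012, 0], "twist": [0, 0, 6.6]}
    - {"linear": [0, 0.012, 0], "twist": [0, 0, 6.6]}
    - {"linear": [0, 0.012, 0], "twist": [0, 0, 6.6]}
    - {"linear": [0, 0.015, 0], "twist": [0, 0, 6.6]}

```text
clock: 15.77
position: [529.8, 266.8, 176.2]
orientation: [[-0.908, 0.419, -0.001], [0.419, 0.908, -0.001], [0.001, -0.001, -1.0]]
wrist_force: [0.1, -0.4, 0.2]
finger_gap: 50.1
```

>>> carry_out:
  increments:
    - {"linear": [0, 0, 0], "twist": [0, 0, 0]}
    - {"linear": [0, 0, 0], "twist": [0, 0, 0]}
    - {"linear": [0, 0, 0], "twist": [0, 0, 0]}
    - {"linear": [0, 0, 0], "twist": [0, 0, 0]}
    - {"linear": [0, 0, 0], "twist": [0, 0, 0]}

```text
clock: 16.18
position: [530.3, 265.9, 177.0]
orientation: [[-0.905, 0.426, 0.0], [0.426, 0.905, -0.0], [-0.0, -0.0, -1.0]]
wrist_force: [-0.4, 0.3, 0.3]
finger_gap: 50.1
```

```bash
python3 - <<'E'
from h import *
import pickle
s=get_state(); print(s["position"],s["orientation"],s["joint_pos"],s["finger_gap"])
im=read_camera("wrist"); save(im,"w7"); pickle.dump(s,open("w7.pkl","wb"))
save(cv2.resize(im[130:370,160:480],(800,600),interpolation=cv2.INTER_CUBIC),"w7v")
for q in cut_out("wrist","knob_grip")[:2]: 
    print(q["confidence"],q["location"],q["pixels"].sum(),px2w("wrist",q["location"],106,s))
    cn=max(cv2.findContours(q["pixels"].astype(np.uint8),0,2)[0],key=cv2.contourArea)
    b=cv2.boxPoints(cv2.minAreaRect(cn)); w=px2w("wrist",b,106,s);print(w,w.mean(0))
E
```

```text
[530.27 265.93 177.02] [[-0.9   0.43  0.  ]
 [ 0.43  0.9  -0.  ]
 [-0.   -0.   -1.  ]] [ 0.37  0.19  1.28 -0.    1.68 -0.76] 50.11220585334388
0.74 [321.6, 233.5] 2204 [[525.36 271.18 106.  ]]
[[499.13 272.38 106.  ]
 [508.43 292.16 106.  ]
 [559.56 268.97 106.  ]
 [549.73 248.12 106.  ]] [529.21 270.41 106.  ]
0.46 [211.9, 269.6] 1041 [[516.6 193.4 106. ]]
[[494.8  188.54 106.  ]
 [496.6  204.58 106.  ]
 [540.21 196.49 106.  ]
 [538.66 179.73 106.  ]] [517.57 192.33 106.  ]
```

View pics/w7v.png

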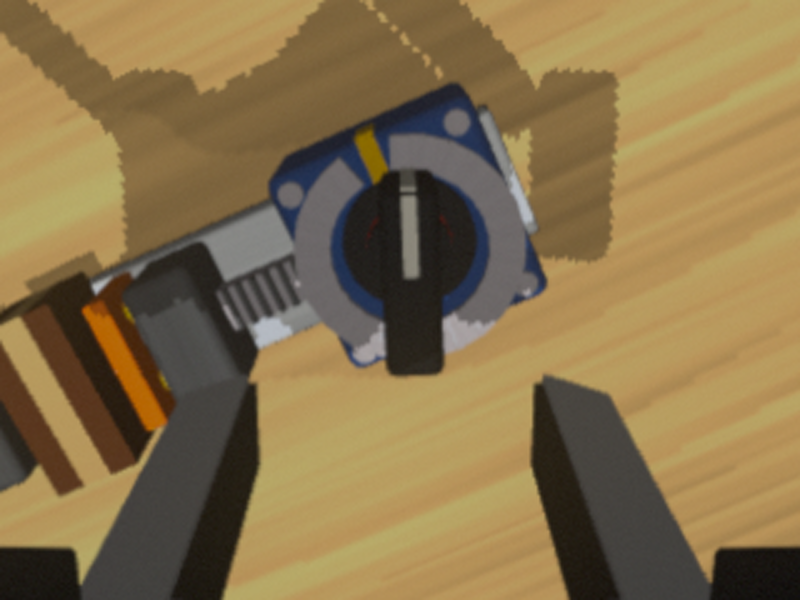

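The block stands in the clamp at left, around (70,390). The knob bar is vertical in the crop, so it is aligned with the tool, which puts the knob at about +0.42 rad. The white line ends at the axis, (412,280), or about (531,270). The yellow mark is at (370,150). I go down onto the knob.

>>> carry_out:
  increments:
    - {"linear": [0.001, 0.0035, -0.025], "twist": [0, 0, 0]}
    - {"linear": [0, 0, -0.03], "twist": [0, 0, 0]}
    - {"linear": [0, 0, -0.03], "twist": [0, 0, 0]}
    - {"linear": [0, 0, -0.015], "twist": [0, 0, 0]}
    - {"linear": [0, 0, -0.003], "twist": [0, 0, 0]}

```text
clock: 16.7
position: [528.5, 268.8, 69.4]
orientation: [[-0.905, 0.424, -0.008], [0.425, 0.905, -0.003], [0.006, -0.006, -1.0]]
wrist_force: [-0.0, 0.3, -0.0]
finger_gap: 50.2
```

>>> carry_out:
  increments:
    - {"linear": [0, 0, 0], "twist": [0, 0, 0]}
    - {"linear": [0, 0, 0], "twist": [0, 0, 0]}
    - {"linear": [0, 0, 0], "twist": [0, 0, 0]}
    - {"linear": [0, 0, 0], "twist": [0, 0, 0]}
    - {"linear": [0, 0, 0], "twist": [0, 0, 0]}
  gripper: 0.005

```text
clock: 17.12
position: [532.1, 270.6, 75.7]
orientation: [[-0.906, 0.424, 0.003], [0.424, 0.906, 0.001], [-0.002, 0.002, -1.0]]
wrist_force: [0.4, 0.1, 0.1]
finger_gap: 20.4
```

>>> carry_out:
  increments:
    - {"linear": [0, 0, 0], "twist": [0, 0, 0]}
    - {"linear": [0, 0, 0], "twist": [0, 0, 0]}
    - {"linear": [0, 0, 0], "twist": [0, 0, 0]}
    - {"linear": [0, 0, 0], "twist": [0, 0, 0]}
    - {"linear": [0, 0, 0], "twist": [0, 0, 0]}

```text
clock: 17.53
position: [531.8, 270.2, 75.4]
orientation: [[-0.906, 0.424, 0.002], [0.424, 0.906, 0.0], [-0.002, 0.001, -1.0]]
wrist_force: [-0.7, -0.9, 6.2]
finger_gap: 15.6
```

```bash
python3 - <<'E'
from h import *
s=get_state()
for k in("position","wrist_force","moment","finger_gap","joint_pos"):print(k,s[k])
E
```

```text
position [531.84 270.18  75.38]
wrist_force [-0.72 -0.91  6.21]
moment [-0.29  0.16  0.  ]
finger_gap 15.580308920877302
joint_pos [ 0.38  0.23  1.42 -0.    1.48 -0.76]
```

>>> carry_out:
  increments:
    - {"linear": [0, 0, 0], "twist": [0, 0, 5]}
    - {"linear": [0, 0, 0], "twist": [0, 0, 6.5]}
    - {"linear": [0, 0, 0], "twist": [0, 0, 6.5]}
    - {"linear": [0, 0, 0], "twist": [0, 0, 6.5]}
    - {"linear": [0, 0, 0], "twist": [0, 0, 6.5]}

```text
clock: 17.95
position: [531.8, 269.8, 75.4]
orientation: [[-0.994, -0.108, 0.002], [-0.108, 0.994, -0.0], [-0.002, -0.001, -1.0]]
wrist_force: [-0.8, -3.3, 5.8]
finger_gap: 15.5
```

>>> carry_out:
  increments:
    - {"linear": [0, 0, 0], "twist": [0, 0, 5]}
    - {"linear": [0, 0, 0], "twist": [0, 0, 1.5]}
    - {"linear": [0, 0, 0], "twist": [0, 0, 0]}
    - {"linear": [0, 0, 0], "twist": [0, 0, 0]}
    - {"linear": [0, 0, 0], "twist": [0, 0, 0]}

```text
clock: 18.37
position: [531.8, 269.7, 75.4]
orientation: [[-0.977, -0.215, 0.002], [-0.215, 0.977, -0.001], [-0.002, -0.001, -1.0]]
wrist_force: [-0.6, -3.0, 7.1]
finger_gap: 15.8
```

```bash
python3 - <<'E'
from h import *
s=get_state()
for k in("position","wrist_force","moment","finger_gap","joint_pos"):print(k,s[k])
print(np.degrees(np.arctan2(s["orientation"][1][1],s["orientation"][0][1])))
im=read_camera("wrist"); save(im,"w8")
E
```

```text
position [531.81 269.73  75.41]
wrist_force [-0.61 -3.04  7.05]
moment [-0.48  0.17  0.04]
finger_gap 15.753757926588817
joint_pos [ 0.38  0.23  1.42 -0.    1.48 -1.41]
102.41851465069826
```

View pics/w8.png

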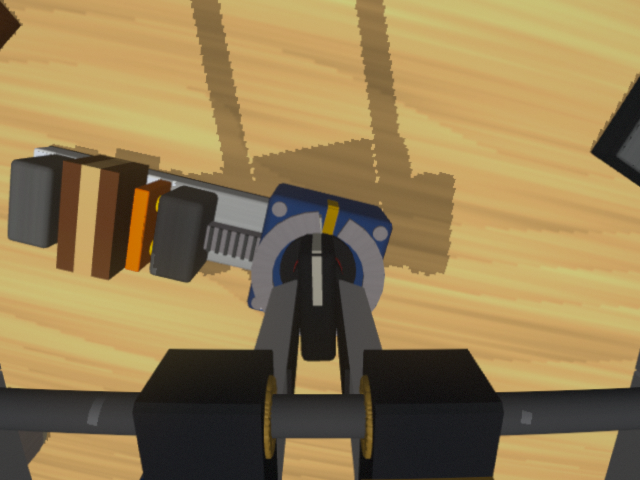

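The bar has turned with the gripper to just past the yellow mark (330,216), about -0.24 rad. The block stands squarely between jaw and pad at (100,215). Now the first clockwise stroke.

>>> carry_out:
  increments:
    - {"linear": [0, 0, 0], "twist": [0, 0, -5]}
    - {"linear": [0, 0, 0], "twist": [0, 0, -6.5]}
    - {"linear": [0, 0, 0], "twist": [0, 0, -6.5]}
    - {"linear": [0, 0, 0], "twist": [0, 0, -6.5]}
    - {"linear": [0, 0, 0], "twist": [0, 0, -6.5]}

```text
clock: 18.83
position: [531.8, 270.2, 75.4]
orientation: [[-0.946, 0.323, 0.002], [0.323, 0.946, 0.0], [-0.002, 0.001, -1.0]]
wrist_force: [-0.5, -1.2, 6.4]
finger_gap: 15.9
```

>>> carry_out:
  increments:
    - {"linear": [0, 0, 0], "twist": [0, 0, -6.5]}
    - {"linear": [0, 0, 0], "twist": [0, 0, -6.5]}
    - {"linear": [0, 0, 0], "twist": [0, 0, -6.5]}
    - {"linear": [0, 0, 0], "twist": [0, 0, -6.5]}
    - {"linear": [0, 0, 0], "twist": [0, 0, -6.5]}

```text
clock: 19.25
position: [532.1, 270.5, 75.3]
orientation: [[-0.624, 0.781, 0.003], [0.781, 0.624, 0.001], [-0.001, 0.003, -1.0]]
wrist_force: [0.0, -1.1, 4.2]
finger_gap: 15.5
```

>>> carry_out:
  increments:
    - {"linear": [0, 0, 0], "twist": [0, 0, -6.5]}
    - {"linear": [0, 0, 0], "twist": [0, 0, -6.5]}
    - {"linear": [0, 0, 0], "twist": [0, 0, -1.5]}
    - {"linear": [0, 0, 0], "twist": [0, 0, 0]}
    - {"linear": [0, 0, 0], "twist": [0, 0, 0]}

```text
clock: 19.67
position: [532.2, 270.6, 75.4]
orientation: [[-0.414, 0.91, 0.003], [0.91, 0.414, 0.001], [-0.0, 0.003, -1.0]]
wrist_force: [0.5, 0.2, 5.4]
finger_gap: 16.0
```

```bash
python3 - <<'E'
from h import *
s=get_state()
for k in("position","wrist_force","moment","finger_gap","joint_pos"):print(k,s[k])
print(np.degrees(np.arctan2(s["orientation"][1][1],s["orientation"][0][1])))
im=read_camera("wrist"); save(im,"w9")
E
```

```text
position [532.21 270.61  75.37]
wrist_force [0.51 0.2  5.37]
moment [-0.16 -0.01  0.03]
finger_gap 15.983017420619257
joint_pos [ 0.38  0.23  1.42 -0.    1.48 -0.05]
24.475966329130195
```

View pics/w9.png

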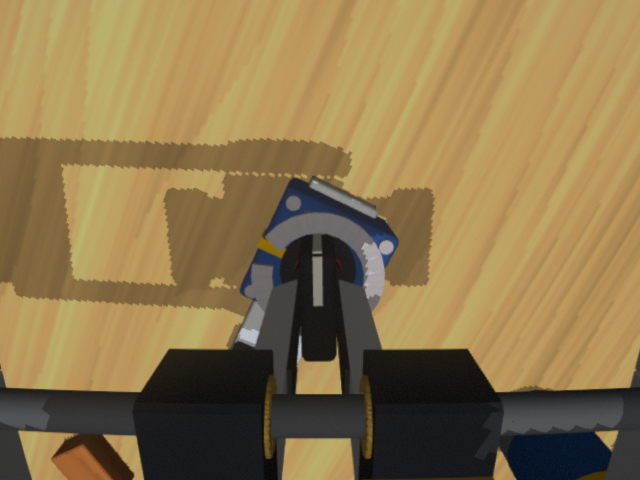

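The bar has followed the gripper to about +1.13 rad; the yellow mark is now at (268,248). The jaw is hidden from this angle, so I turn back and measure it at the -0.24 pose.

>>> carry_out:
  increments:
    - {"linear": [0, 0, 0], "twist": [0, 0, 5]}
    - {"linear": [0, 0, 0], "twist": [0, 0, 6.5]}
    - {"linear": [0, 0, 0], "twist": [0, 0, 6.5]}
    - {"linear": [0, 0, 0], "twist": [0, 0, 6.5]}
    - {"linear": [0, 0, 0], "twist": [0, 0, 6.5]}

```text
clock: 20.13
position: [531.9, 270.3, 75.4]
orientation: [[-0.827, 0.562, 0.002], [0.562, 0.827, 0.001], [-0.001, 0.002, -1.0]]
wrist_force: [-1.2, -1.5, 5.6]
finger_gap: 15.6
```

>>> carry_out:
  increments:
    - {"linear": [0, 0, 0], "twist": [0, 0, 6.5]}
    - {"linear": [0, 0, 0], "twist": [0, 0, 6.5]}
    - {"linear": [0, 0, 0], "twist": [0, 0, 6.5]}
    - {"linear": [0, 0, 0], "twist": [0, 0, 6.5]}
    - {"linear": [0, 0, 0], "twist": [0, 0, 6.5]}

```text
clock: 20.55
position: [531.8, 269.9, 75.4]
orientation: [[-1.0, 0.03, 0.002], [0.03, 1.0, -0.0], [-0.002, -0.0, -1.0]]
wrist_force: [-2.2, -2.0, 5.2]
finger_gap: 15.7
```

>>> carry_out:
  increments:
    - {"linear": [0, 0, 0], "twist": [0, 0, 6.5]}
    - {"linear": [0, 0, 0], "twist": [0, 0, 6.5]}
    - {"linear": [0, 0, 0], "twist": [0, 0, 1.5]}
    - {"linear": [0, 0, 0], "twist": [0, 0, 0]}
    - {"linear": [0, 0, 0], "twist": [0, 0, 0]}

```text
clock: 20.97
position: [531.8, 269.7, 75.4]
orientation: [[-0.976, -0.216, 0.002], [-0.216, 0.976, -0.001], [-0.001, -0.001, -1.0]]
wrist_force: [-0.6, -2.0, 6.9]
finger_gap: 15.8
```

```bash
cat > jaw.py <<'E'
from h import *
import sys
# project along the clamp's y axis: rectify a strip at z=55 over clamp x -15..15 -> colour profile along y
def prof(im,s,z=57,x0=531.2,y0=203.5,yaw=-0.019):
    ys=np.arange(-95,10,1.0); out=[]
    for y in ys:
        xs=np.linspace(-16,16,17); c,k=np.cos(yaw),np.sin(yaw)
        X=np.c_[x0+c*xs-k*y,y0+k*xs+c*y,np.full(17,z)]
        p=np.round(w2px("wrist",X,s)).astype(int); ok=(p[:,0]>=0)&(p[:,0]<640)&(p[:,1]>=0)&(p[:,1]<480)
        out.append(np.median(im[p[ok,1],p[ok,0]],0) if ok.any() else [0,0,0])
    return ys,np.array(out)
if __name__=="__main__":
    s=get_state()
    for k in("position","wrist_force","moment","finger_gap"):print(k,s[k])
    print(np.degrees(np.arctan2(s["orientation"][1][1],s["orientation"][0][1])))
    ims=[cv2.cvtColor(cv2.imread("pics/w8.png"),cv2.COLOR_BGR2RGB),read_camera("wrist")]; save(ims[1],sys.argv[1])
    a=[prof(i,s) for i in ims]
    for j,y in enumerate(a[0][0]): print(int(y),a[0][1][j].astype(int),a[1][1][j].astype(int))
E
python3 jaw.py w10
```

```text
position [531.78 269.67  75.35]
wrist_force [-0.55 -2.    6.88]
moment [-0.41  0.21  0.02]
finger_gap 15.83428219684406
102.46154723303401
-95 [85 85 82] [84 84 81]
-94 [85 84 81] [83 83 80]
-93 [85 84 81] [83 82 79]
-92 [86 85 83] [85 84 82]
-91 [88 87 84] [86 86 83]
-90 [87 87 84] [86 86 83]
-89 [86 85 82] [84 84 81]
-88 [86 86 83] [85 84 82]
-87 [86 86 83] [85 84 82]
-86 [84 84 81] [83 82 80]
-85 [79 78 76] [79 78 74]
-84 [74 73 70] [73 72 68]
-83 [66 65 62] [66 64 61]
-82 [51 50 45] [52 50 44]
-81 [43 39 32] [42 38 32]
-80 [41 37 30] [41 36 30]
-79 [41 37 30] [41 36 29]
-78 [41 36 30] [71 48 31]
-77 [67 45 31] [97 58 33]
-76 [97 60 34] [97 59 33]
-75 [98 60 34] [97 59 34]
-74 [98 60 34] [97 59 33]
-73 [98 60 33] [97 59 34]
-72 [98 60 33] [97 59 32]
-71 [99 60 34] [97 59 32]
-70 [98 60 34] [97 59 33]
-69 [98 60 34] [97 60 34]
-68 [99 61 34] [142 109  64]
-67 [113  79  45] [199 165 102]
-66 [199 166 102] [200 167 103]
-65 [203 170 105] [201 167 103]
-64 [203 169 104] [200 167 103]
-63 [203 169 104] [200 167 103]
-62 [203 170 105] [200 167 103]
-61 [203 169 104] [201 167 103]
-60 [2
[... 1201 characters left out ...]
58 55] [61 60 56]
-16 [61 58 54] [61 59 56]
-15 [60 57 54] [62 60 57]
-14 [60 57 53] [61 59 56]
-13 [60 58 54] [59 58 54]
-12 [61 59 55] [55 53 50]
-11 [61 59 55] [52 49 44]
-10 [60 58 55] [44 41 36]
-9 [61 59 56] [40 36 31]
-8 [62 60 57] [40 36 31]
-7 [63 61 57] [39 37 32]
-6 [63 61 58] [44 39 34]
-5 [64 62 59] [72 67 66]
-4 [62 60 57] [62 61 59]
-3 [58 56 52] [60 59 58]
-2 [55 52 49] [108 103  74]
-1 [49 45 41] [127 110 111]
0 [41 38 33] [128 106  99]
1 [41 37 32] [90 87 67]
2 [41 37 32] [73 69 65]
3 [55 54 41] [125 106  93]
4 [100  82  64] [129 111 111]
5 [66 65 62] [122 105  88]
6 [70 67 60] [98 96 68]
7 [109 104  93] [82 78 73]
8 [129 113 113] [126 110 109]
9 [112 110  97] [129 111 108]
```

The jaw has advanced about 9.4 mm and has begun to push the block; the pad-to-jaw spacing is unchanged. About 8 mm more is needed, so the second stroke is 63°, then back to the yellow mark.

>>> carry_out:
  increments:
    - {"linear": [0, 0, 0], "twist": [0, 0, -5]}
    - {"linear": [0, 0, 0], "twist": [0, 0, -6.5]}
    - {"linear": [0, 0, 0], "twist": [0, 0, -6.5]}
    - {"linear": [0, 0, 0], "twist": [0, 0, -6.5]}
    - {"linear": [0, 0, 0], "twist": [0, 0, -6.5]}

```text
clock: 21.43
position: [531.8, 270.2, 75.4]
orientation: [[-0.947, 0.323, 0.002], [0.323, 0.947, 0.0], [-0.002, 0.001, -1.0]]
wrist_force: [-0.8, -0.8, 6.3]
finger_gap: 15.5
```

>>> carry_out:
  increments:
    - {"linear": [0, 0, 0], "twist": [0, 0, -6.5]}
    - {"linear": [0, 0, 0], "twist": [0, 0, -6.5]}
    - {"linear": [0, 0, 0], "twist": [0, 0, -6.5]}
    - {"linear": [0, 0, 0], "twist": [0, 0, -6.5]}
    - {"linear": [0, 0, 0], "twist": [0, 0, -6]}

```text
clock: 21.85
position: [532.1, 270.5, 75.4]
orientation: [[-0.632, 0.775, 0.003], [0.775, 0.632, 0.001], [-0.001, 0.003, -1.0]]
wrist_force: [0.1, -1.4, 5.3]
finger_gap: 15.9
```

>>> carry_out:
  increments:
    - {"linear": [0, 0, 0], "twist": [0, 0, 0]}
    - {"linear": [0, 0, 0], "twist": [0, 0, 0]}
    - {"linear": [0, 0, 0], "twist": [0, 0, 4]}
    - {"linear": [0, 0, 0], "twist": [0, 0, 6.5]}
    - {"linear": [0, 0, 0], "twist": [0, 0, 6.5]}

```text
clock: 22.27
position: [531.9, 270.3, 75.4]
orientation: [[-0.837, 0.548, 0.002], [0.548, 0.837, 0.001], [-0.001, 0.002, -1.0]]
wrist_force: [-1.3, -1.7, 6.9]
finger_gap: 15.7
```

>>> carry_out:
  increments:
    - {"linear": [0, 0, 0], "twist": [0, 0, 6.5]}
    - {"linear": [0, 0, 0], "twist": [0, 0, 6.5]}
    - {"linear": [0, 0, 0], "twist": [0, 0, 6.5]}
    - {"linear": [0, 0, 0], "twist": [0, 0, 6.5]}
    - {"linear": [0, 0, 0], "twist": [0, 0, 6.5]}

```text
clock: 22.68
position: [531.8, 269.9, 75.4]
orientation: [[-1.0, 0.013, 0.002], [0.013, 1.0, -0.0], [-0.002, -0.0, -1.0]]
wrist_force: [-1.8, -2.1, 6.5]
finger_gap: 15.5
```

>>> carry_out:
  increments:
    - {"linear": [0, 0, 0], "twist": [0, 0, 0]}
    - {"linear": [0, 0, 0], "twist": [0, 0, 0]}
    - {"linear": [0, 0, 0], "twist": [0, 0, 0]}
    - {"linear": [0, 0, 0], "twist": [0, 0, 0]}
    - {"linear": [0, 0, 0], "twist": [0, 0, 0]}

```text
clock: 23.1
position: [531.8, 269.9, 75.4]
orientation: [[-1.0, 0.018, 0.002], [0.018, 1.0, -0.0], [-0.002, -0.0, -1.0]]
wrist_force: [-0.5, -1.7, 6.4]
finger_gap: 15.8
```

```bash
python3 jaw.py w11 | awk 'NR<6||(NR>15&&NR<100){print}' | sed 's/\[.*\] \[/[/'
```

```text
position [531.76 269.86  75.37]
wrist_force [-0.55 -1.72  6.42]
moment [-0.41  0.15 -0.09]
finger_gap 15.774385180222685
88.96498851068391
-85 [77 76 73]
-84 [72 71 67]
-83 [84 61 45]
-82 [95 58 33]
-81 [96 59 33]
-80 [96 59 33]
-79 [97 59 34]
-78 [97 59 33]
-77 [96 59 33]
-76 [96 59 33]
-75 [97 60 33]
-74 [97 60 34]
-73 [145 112  67]
-72 [198 165 101]
-71 [199 165 101]
-70 [199 165 102]
-69 [199 166 102]
-68 [199 165 102]
-67 [199 165 102]
-66 [199 165 102]
-65 [199 166 102]
-64 [198 165 101]
-63 [172 138  84]
-62 [101  65  36]
-61 [97 59 33]
-60 [97 59 33]
-59 [97 59 32]
-58 [97 59 33]
-57 [97 58 32]
-56 [97 58 32]
-55 [97 59 33]
-54 [97 59 33]
-53 [87 53 29]
-52 [95 51 16]
-51 [198 106   0]
-50 [200 108   0]
-49 [201 109   0]
-48 [201 109   0]
-47 [201 110   0]
-46 [201 110   0]
-45 [195 100   0]
-44 [125  61   9]
-43 [76 44 19]
-42 [75 66 58]
-41 [81 79 77]
-40 [85 84 80]
-39 [86 85 82]
-38 [85 83 80]
-37 [84 82 80]
-36 [84 82 80]
-35 [84 83 80]
-34 [82 82 79]
-33 [82 81 77]
-32 [83 81 78]
-31 [84 83 80]
-30 [84 84 80]
-29 [84 83 81]
-28 [84 83 80]
-27 [85 85 82]
-26 [87 86 83]
-25 [69 67 64]
-24 [61 60 56]
-23 [62 60 56]
-22 [60 58 54]
-21 [56 54 50]
-20 [53 50 47]
-19 [47 44 40]
-18 [43 39 33]
-17 [41 37 32]
-16 [41 38 32]
-15 [41 37 32]
-14 [41 38 32]
-13 [44 41 36]
-12 [70 65 64]
-11 [65 62 59]
-10 [58 54 53]
-9 [62 59 57]
-8 [108 102 101]
-7 [110 108 103]
-6 [74 70 69]
-5 [73 69 68]
-4 [135 133 101]
-3 [142 141 109]
-2 [105 105  99]
```

The block is now against the fixed jaw and the pad-to-jaw gap has shrunk from about 5 to 2 mm. The viewpoint differs, though, so I turn free to the earlier view for a like-for-like check.

>>> carry_out:
  increments:
    - {"linear": [0, 0, 0], "twist": [0, 0, 6.5]}
    - {"linear": [0, 0, 0], "twist": [0, 0, 7]}
    - {"linear": [0, 0, 0], "twist": [0, 0, 0]}
    - {"linear": [0, 0, 0], "twist": [0, 0, 0]}
    - {"linear": [0, 0, 0], "twist": [0, 0, 0]}

```text
clock: 23.57
position: [531.8, 269.7, 75.4]
orientation: [[-0.976, -0.216, 0.002], [-0.216, 0.976, -0.001], [-0.002, -0.001, -1.0]]
wrist_force: [-0.6, -2.7, 6.7]
finger_gap: 15.6
```

```bash
sed -i 's/arange(-95,10,1.0)/arange(-95,10,0.5)/' jaw.py; python3 jaw.py w12 | head -5; python3 - <<'E'
from h import *
import jaw,pickle
s=get_state()
for n in("w8","w10","w12"):
    im=cv2.cvtColor(cv2.imread(f"pics/{n}.png"),cv2.COLOR_BGR2RGB)
    y,p=jaw.prof(im,s,60)
    r,b=p[:,0],p[:,2]
    o=y[(r>150)&(b<8)]; m=(y>o.max())&(y<o.max()+25)
    j=y[m&(r-b<15)][0]   # first grey after the pad
    k=y[m&(y>j)&(r<66)&(y>j+2)][0]
    print(n,"orange",o.min(),o.max(),"jaw front",j,"dark from",k)
i=cv2.imread("pics/w8.png")[140:300,0:280];k=cv2.imread("pics/w12.png")[140:300,0:280]
cv2.imwrite("pics/v12.png",cv2.resize(np.vstack([i,k]),None,fx=1.85,fy=1.85,interpolation=cv2.INTER_CUBIC))
E
```

```text
position [531.81 269.7   75.4 ]
wrist_force [-0.6  -2.74  6.71]
moment [-0.53  0.18  0.08]
finger_gap 15.57851264278901
102.45888591985424
w8 orange -36.0 -29.0 jaw front -22.5 dark from -20.0
w10 orange -45.0 -38.5 jaw front -32.0 dark from -23.5
w12 orange -50.0 -43.0 jaw front -40.5 dark from -23.5
```

View pics/v12.png

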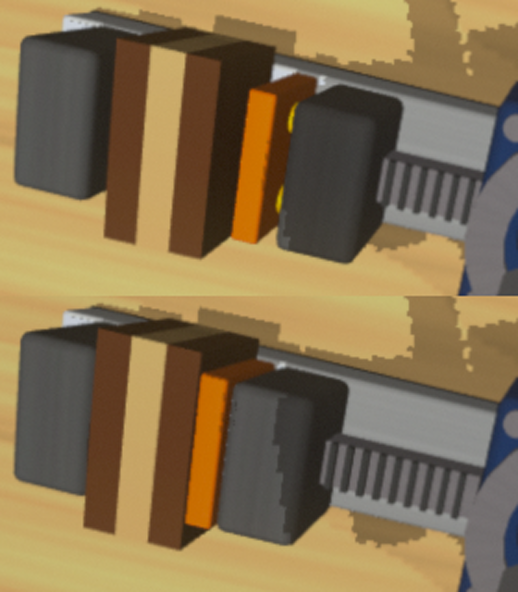

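In the like-for-like view (top is before, bottom is now), the pad-to-jaw gap went from 6.5 to 2.5 mm. The jaw is at about 18 mm and the pad is in by about 4 mm, past half. I turn to the yellow mark.

>>> carry_out:
  increments:
    - {"linear": [0, 0, 0], "twist": [0, 0, -3.5]}
    - {"linear": [0, 0, 0], "twist": [0, 0, -4]}
    - {"linear": [0, 0, 0], "twist": [0, 0, -3.5]}
    - {"linear": [0, 0, 0], "twist": [0, 0, 0]}
    - {"linear": [0, 0, 0], "twist": [0, 0, 0]}

```text
clock: 24.03
position: [531.7, 269.9, 75.3]
orientation: [[-1.0, -0.026, 0.002], [-0.026, 1.0, -0.0], [-0.002, -0.0, -1.0]]
wrist_force: [-1.2, -2.0, 6.2]
finger_gap: 15.6
```

```bash
python3 jaw.py w13 | head -5; python3 - <<'E'
from h import *
import jaw
s=get_state()
im=cv2.cvtColor(cv2.imread("pics/w13.png"),cv2.COLOR_BGR2RGB)
y,p=jaw.prof(im,s,60); r,b=p[:,0],p[:,2]
o=y[(r>150)&(b<8)]; m=(y>o.max()); print(o.min(),o.max(),y[m&(r-b<15)][0])
# yellow mark and white line directions about the knob axis
c=w2px("wrist",[[531.8,269.9,106]],s)[0]
hsv=cv2.cvtColor(im,cv2.COLOR_RGB2HSV)
Y=np.argwhere((hsv[...,0]>20)&(hsv[...,0]<30)&(hsv[...,1]>200)&(hsv[...,2]>120))
Y=Y[(np.abs(Y-c[::-1]).max(1)<90)]
if len(Y): w=px2w("wrist",Y.mean(0)[::-1],50,s)[0]; print("yellow",Y.mean(0)[::-1],w,np.degrees(np.arctan2(w[1]-269.9,w[0]-531.8)))
E
```

```text
position [531.74 269.89  75.35]
wrist_force [-1.25 -1.99  6.16]
moment [-0.37  0.17  0.06]
finger_gap 15.57681843699791
91.47089925867594
-50.0 -43.0 -41.0
yellow [323.24 224.58] [508.07 272.12  50.  ] 174.6616585513182
```

>>> carry_out:
  increments:
    - {"linear": [0, 0, 0], "twist": [0, 0, -1.8]}
    - {"linear": [0, 0, 0], "twist": [0, 0, 0]}
    - {"linear": [0, 0, 0.003], "twist": [0, 0, 0]}
    - {"linear": [0, 0, 0.003], "twist": [0, 0, 0]}
    - {"linear": [0, 0, 0.003], "twist": [0, 0, 0]}

```text
clock: 24.5
position: [531.3, 269.9, 81.8]
orientation: [[-1.0, 0.006, -0.0], [0.006, 1.0, -0.001], [0.0, -0.001, -1.0]]
wrist_force: [2.2, 0.0, -3.7]
finger_gap: 15.7
```

>>> carry_out:
  increments:
    - {"linear": [0, 0, 0.002], "twist": [0, 0, 0]}
    - {"linear": [0, 0, 0.002], "twist": [0, 0, 0]}
    - {"linear": [0, 0, 0], "twist": [0, 0, 0]}
    - {"linear": [0, 0, 0], "twist": [0, 0, 0]}
    - {"linear": [0, 0, 0], "twist": [0, 0, 0]}

```text
clock: 24.92
position: [531.1, 269.9, 85.6]
orientation: [[-1.0, 0.006, -0.001], [0.006, 1.0, -0.001], [0.001, -0.001, -1.0]]
wrist_force: [5.5, -0.9, -8.7]
finger_gap: 15.5
```

>>> carry_out:
  increments:
    - {"linear": [0, 0, 0.001], "twist": [0, 0, 0]}
    - {"linear": [0, 0, 0.001], "twist": [0, 0, 0]}
    - {"linear": [0, 0, 0], "twist": [0, 0, 0]}
    - {"linear": [0, 0, 0], "twist": [0, 0, 0]}
    - {"linear": [0, 0, 0], "twist": [0, 0, 0]}

```text
clock: 25.33
position: [530.9, 269.8, 85.6]
orientation: [[-1.0, 0.007, -0.002], [0.007, 1.0, -0.001], [0.002, -0.001, -1.0]]
wrist_force: [7.2, 0.2, -14.2]
finger_gap: 15.7
```

The knob is against its upper stop, having risen 10.2 mm. I release and rise clear.

>>> carry_out:
  increments:
    - {"linear": [0, 0, -0.001], "twist": [0, 0, 0]}
    - {"linear": [0, 0, 0], "twist": [0, 0, 0]}
    - {"linear": [0, 0, 0], "twist": [0, 0, 0]}
    - {"linear": [0, 0, 0], "twist": [0, 0, 0]}
    - {"linear": [0, 0, 0], "twist": [0, 0, 0]}
  gripper: 0.06

```text
clock: 25.75
position: [531.3, 270.7, 89.3]
orientation: [[-1.0, 0.006, 0.001], [0.006, 1.0, 0.001], [-0.001, 0.001, -1.0]]
wrist_force: [-0.0, 0.1, -0.1]
finger_gap: 45.3
```

>>> carry_out:
  increments:
    - {"linear": [0, 0, 0.02], "twist": [0, 0, 0]}
    - {"linear": [0, 0, 0.03], "twist": [0, 0, 0]}
    - {"linear": [0, 0, 0.03], "twist": [0, 0, 0]}
    - {"linear": [0, 0, 0.02], "twist": [0, 0, 0]}
    - {"linear": [0, 0, 0], "twist": [0, 0, 0]}

```text
clock: 26.17
position: [533.6, 271.5, 195.3]
orientation: [[-1.0, 0.006, 0.011], [0.006, 1.0, 0.005], [-0.011, 0.005, -1.0]]
wrist_force: [1.3, -0.1, 0.9]
finger_gap: 59.9
```

>>> carry_out:
  increments:
    - {"linear": [0, -0.03, 0], "twist": [0, 0, 0]}
    - {"linear": [0, -0.03, 0], "twist": [0, 0, 0]}
    - {"linear": [0, 0, 0], "twist": [0, 0, 0]}
    - {"linear": [0, 0, 0], "twist": [0, 0, 0]}
    - {"linear": [0, 0, 0], "twist": [0, 0, 0]}

```text
clock: 26.58
position: [530.8, 210.6, 187.4]
orientation: [[-1.0, 0.007, -0.001], [0.007, 1.0, 0.001], [0.001, 0.001, -1.0]]
wrist_force: [0.3, 0.5, 0.7]
finger_gap: 60.0
```

```bash
python3 - <<'E'
from h import *
s=get_state(); print(s["clock"],s["position"],s["finger_gap"],s["wrist_force"])
im=read_camera("wrist"); save(cv2.resize(im[100:340,160:480],(800,600),interpolation=cv2.INTER_CUBIC),"w14")
E
```

```text
26.5833 [530.79 210.58 187.37] 60.01962469597083 [0.26 0.46 0.69]
```

View pics/w14.png

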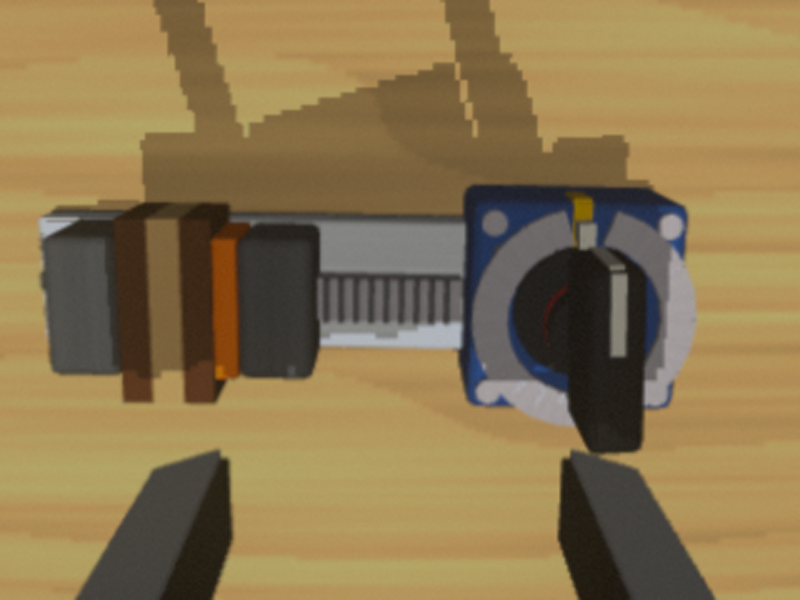

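The white pointer at (586,235) lines up with the yellow mark at (583,207), and the knob is up. The block is square against the fixed jaw, and the pad is close to its jaw. I hand in.

```bash
python3 -c "
from plant import close_job
print(close_job())"
```

```text
the job is handed in; nothing more can be done
None
```

The dark block is clamped in the blue clamp with the sprung pad well past half way in. The knob is on the yellow mark and pulled fully up. I handed the job in at about 27 s of the 72 s allowed.

- **Block:** I lifted it from the rack by its sides, set it on the table, took it again by its ends and stood it between the jaws. The last picture shows it square against the fixed jaw.
- **Ratchet:** Two clockwise strokes moved the jaw about 18 mm. The pad-to-jaw gap went from about 6.5 to 2.5 mm in matching views, so the pad is in about 4 mm against the 2.5 mm needed. That estimate is good to about 0.6 mm.
- **Knob:** It rose 10.2 mm to a firm stop, and in the last picture its pointer is in line with the yellow mark.
- **Everything else:** The gripper was open and clear of everything at hand-in. I did not touch the spare block or the other things, but took no final picture of the whole scene to check them.

**Checks that disagreed:**
- The jaws measured 45.6 mm apart when open, against the stated 44.
- A rough colour estimate of the yellow mark's direction was 4° off my clamp fit, though the last picture shows the pointer lined up with the mark.
- The last turn to the mark was clockwise, so it may have driven the jaw up to about 1 mm further. The pad may therefore be nearly fully in.

I viewed 12 pictures, two over the budget.

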